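# Meter three steel test coupons from a tilting bin

### The arm

A 6-joint arm with a two-finger parallel gripper is mounted at the origin on the work surface. World frame = base frame: x ahead of the robot, y to its left, z up, the work surface at z = 0. Lengths are in m, angles in rad, forces in N, time in s.
With the tool pointing down it reaches from about 0.425 to 1.125 m from the base axis. Payload 14.9 kg.
Tool frame: the origin (TCP) lies at the very end of the fingers, on their centre line; the grasp point (between the pads) lies 19 mm behind it; z points along the fingers, y is the direction in which the jaws open and shut (so a half turn about z gives the same grasp; the last joint's range is limited). The gripper opens to 91 mm and grips with 3 to 60 N. Pads are 32 mm wide; open, the fingers measure 118 mm over their backs; the gripper's body (76 mm by 178 mm) begins 60 mm behind the grasp point.
Start: joints at [-1.355, 0.379, 1.734, -0, 1.028, -0.033], TCP at [0.172, -0.678, 0.214] pointing down, gripper open.
Joint ranges: [-2.77, 2.77], [-0.74, 2.19], [0, 2.66], [-1.06, 4.2], [0.31, 2.87], [-3.08, 3.08]. Speed limits (rad/s): [1.89, 1.89, 2.39, 3.14, 3.14, 3.14].

### API

Orientations are given as a rotation vector (axis times angle).
In Python, from rig import state, vision, job gives the robot as it stands.
- The arm moves only by the tool send_rows, never from a script. Its argument "targets" is one flat list of numbers, 7 for each row, row after row: the gripper's target within -1 to 1 (fully open at 1, half-way at 0, shut at -1), then the shift along the tool's x, y, z in units of 0.04 m (1.0 is 0.04 m), then the turn, a rotation vector about the tool's x, y, z in units of 6 degrees (1.0 is 6 degrees). In form: [claw, x, y, z, ax, ay, az, claw, x, y, z, ax, ay, az, ...]. A call has 1 to 20 rows; each row shifts and turns the pose as measured when the row begins, along the tool's axes as they then stand; what a row does not reach is not made up. A row lasts 1/8 s, in which the tool goes at most 62.5 mm and 10.7 degrees, less where a joint would pass 70% of its speed; a pose out of reach is approached as far as the arm can. A call with a number of a shift or a turn outside -1 to 1 is refused whole. A call with a gripper value outside its range is refused whole. The fingers move at their own pace and stop on an object; "force" is the grip in N (left out, the last holds). Time passes only in rows, so rows that do not move let the fingers close. It gives the time, the measured TCP pose, the force and the opening at its end, in the units of the state.
- state(): the state, without advancing time (a new reading comes with each control period).
- vision.snapshot(name): name is "side" or "top"; returns a dict with "color" (384x512x3 uint8, blue, green, red), "fx", "fy", "cx", "cy" (pixels), "R" (3x3) and "t" (3): a world point X has camera coordinates R X + t. Camera axes: x right, y down, z forward; pixel columns grow to the right and rows downward; lengths in m; the calibration is good to about 2 mm. A picture is of the moment at which its call begins. There is no depth.
- job.sign_off(): hands the job in, once; it reports no verdict.
The state is a dict: "time": time; "joint_pos": joint angles; "qd": joint speeds; "joint_torque": joint torques, N m; "eef_pos": TCP position; "eef_rot": TCP orientation; "contact_force": force on the tool from outside, world axes, zero at the start; "ft_torque": the same for the moment, N m; "finger_gap": finger opening in m.
Only numpy, scipy, OpenCV 4.12 (cv2) and the standard library are available. Lean on these libraries where they do the work, as an engineer would, in place of code of your own. Each camera call takes 0.05 s, during which the arm holds its last target. There are 200 camera calls.

### The job

Run exactly three coupons out of the tilting bin into the feeder's tray: lift the bin by its bar until the coupons just start to slide, hold it about there while the first three go over the lip, then lower it gently back to level and let go, with the last three still in the bin. The coupons are cleaned for testing, so do not touch them with the gripper or arm, and do not disturb the other things on the bench.

Things in the scene. Friction and masses are not known exactly. Their poses are not given: they have to be found in the camera images.
- feeder: Fixed feeder stand bolted to the bench; its place and heading differ each time. Origin at bench level straight below the bin's hinge line; its x axis is level and is the direction in which coupons slide out, y lies along the hinge, z is up. The tray is part of the stand: lined open tray from x = 0 to 156 mm, y from -58 to +58 mm, floor 12 mm and wall tops 50 mm above the bench, with a steel slide plate sloping down into it from just under the bin's lip.
- bin (a joint): Tilt of the bin in rad: 0 = level, resting on the stand; grows as the bar end is lifted (up to 1.0), lip end down. The bin (0.4 kg) hinges freely about the level line of the lip and falls back when let go. While level nothing slides. Depending on the friction of the day, coupons begin to slide at a tilt somewhere between 0.25 and 0.55 rad; all six begin at about the same angle, and stop again if the bin is lowered a few hundredths of a rad.
- bin_lip (a point): Middle of the bin's open lip, on the hinge line, 60 mm above the bench, at the height of the bin's inner floor. Its axes turn with the bin: -x runs along the inner floor up to the back wall 236 mm away, y along the hinge, z out of the floor. Inner width 68 mm, side walls 26 mm above the floor, no wall at the lip.
- bin_bar (a point): Middle of the bin's lifting bar: a round steel bar 14 mm in diameter, 90 mm long, parallel to the hinge, carried on two side arms. At 280 mm behind and 62 mm above the lip in the bin's axes (122 mm above the bench when level); the bench or stand below it is free. About 70 mm clear between the arms. It can be pinched from above with the fingers closing across it, and may turn between the fingers as the bin tilts.
- coupon1: Bright steel test coupon 32 x 64 x 10 mm, about 0.16 kg, origin at the centre of its underside, z up through its thickness. The six lie in single file in the bin, 64 mm side across it, centres about 37 mm apart, the first centred about 26 mm behind the lip; this is number 1 counted from the lip, the first to slide out.
- coupon2: Bright steel test coupon 32 x 64 x 10 mm, about 0.16 kg, origin at the centre of its underside, z up through its thickness. The six lie in single file in the bin, 64 mm side across it, centres about 37 mm apart, the first centred about 26 mm behind the lip; this is number 2 counted from the lip.
- coupon3: Bright steel test coupon 32 x 64 x 10 mm, about 0.16 kg, origin at the centre of its underside, z up through its thickness. The six lie in single file in the bin, 64 mm side across it, centres about 37 mm apart, the first centred about 26 mm behind the lip; this is number 3 counted from the lip.
- coupon4: Bright steel test coupon 32 x 64 x 10 mm, about 0.16 kg, origin at the centre of its underside, z up through its thickness. The six lie in single file in the bin, 64 mm side across it, centres about 37 mm apart, the first centred about 26 mm behind the lip; this is number 4 counted from the lip.
- coupon5: Bright steel test coupon 32 x 64 x 10 mm, about 0.16 kg, origin at the centre of its underside, z up through its thickness. The six lie in single file in the bin, 64 mm side across it, centres about 37 mm apart, the first centred about 26 mm behind the lip; this is number 5 counted from the lip.
- coupon6: Bright steel test coupon 32 x 64 x 10 mm, about 0.16 kg, origin at the centre of its underside, z up through its thickness. The six lie in single file in the bin, 64 mm side across it, centres about 37 mm apart, the first centred about 26 mm behind the lip; this is number 6 counted from the lip.
- mouse: Bystander: black computer mouse 105 x 60 x 30 mm on a thin blue mat, origin at the underside.
- oil_bottle: Bystander: amber bottle, 50 mm diameter, 130 mm tall, origin at the underside.
- mug: Bystander: white mug, 80 mm diameter, 90 mm tall, origin at the underside.
- screwdriver: Bystander: screwdriver lying on the bench, origin at the underside.
- clamp: Bystander: dark steel specimen clamp about 110 x 60 x 50 mm, origin at the underside.
- ref_disc: Bystander: bright steel reference disc, 64 mm diameter, 14 mm thick, origin at the underside.
Not all that is in view belongs to the job. What is shaped like the coupon4 but black or purple is not meant.

How it is judged:
On the way, in this order (a step that is already met when the one before it is completed fails the run):
1. the bin is tilted and the first coupon has slid into the tray while the others from the third on are still in the bin (x of coupon1 in the frame of feeder between 0 and 0.156 m and y of coupon1 in the frame of feeder between -0.06 and 0.06 m and z of coupon1 in the frame of feeder below 0.05 m and x of coupon3 in the frame of bin_lip between -0.236 and -0.002 m and y of coupon3 in the frame of bin_lip between -0.034 and 0.034 m and z of coupon3 in the frame of bin_lip between -0.004 and 0.02 m and value of joint bin above 0.1 rad), for 0.05 s.
2. the first three coupons are in the tray (x of coupon1 in the frame of feeder between 0 and 0.156 m and y of coupon1 in the frame of feeder between -0.06 and 0.06 m and z of each of coupon1, coupon2, coupon3 in the frame of feeder below 0.05 m and x of coupon2 in the frame of feeder between 0 and 0.156 m and y of coupon2 in the frame of feeder between -0.06 and 0.06 m and x of coupon3 in the frame of feeder between 0 and 0.156 m and y of coupon3 in the frame of feeder between -0.06 and 0.06 m), for 0.2 s.
At the end, for the whole second after the job is handed in: Coupons 1 to 3 lie at rest in the tray (centres within its walls, undersides' centres below 50 mm); coupons 4 to 6 lie at rest in the bin with their centres at least 2 mm behind the lip; the bin is back level (within 0.03 rad) and let go (all of step 2 and x of coupon4 in the frame of bin_lip between -0.236 and -0.002 m and y of coupon4 in the frame of bin_lip between -0.034 and 0.034 m and z of coupon4 in the frame of bin_lip between -0.004 and 0.02 m and x of coupon5 in the frame of bin_lip between -0.236 and -0.002 m and y of coupon5 in the frame of bin_lip between -0.034 and 0.034 m and z of coupon5 in the frame of bin_lip between -0.004 and 0.02 m and x of coupon6 in the frame of bin_lip between -0.236 and -0.002 m and y of coupon6 in the frame of bin_lip between -0.034 and 0.034 m and z of coupon6 in the frame of bin_lip between -0.004 and 0.02 m and value of joint bin below 0.03 rad and linear speed of each of coupon1, coupon2, coupon3, coupon4, coupon5, coupon6 below 0.02 m/s); the robot touches nothing.
It fails at once if the gripper or arm touches a coupon (contact force between any of the fingers, the arm and coupon1 above 0.5 N or contact force between any of the fingers, the arm and coupon2 above 0.5 N or contact force between any of the fingers, the arm and coupon3 above 0.5 N or contact force between any of the fingers, the arm and coupon4 above 0.5 N or contact force between any of the fingers, the arm and coupon5 above 0.5 N or contact force between any of the fingers, the arm and coupon6 above 0.5 N).
It fails at once if the bin is dropped or slammed down (falls faster than 1.5 rad/s) (velocity of joint bin below -1.5 rad/s).
It fails at once if a coupon leaves both bin and tray (height (world z) of any of coupon1, coupon2, coupon3, coupon4, coupon5, coupon6 below 0.006 m).
It fails at once if another thing on the bench is moved more than 20 mm or knocked over (distance of any of mouse, oil_bottle, mug, screwdriver, clamp, ref_disc from where it was at the start of the episode above 0.02 m or angle between any of oil_bottle, mug, clamp's own z axis and vertical above 0.5 rad).
It also fails if it takes over 64 s, if anything falls off the work surface, if the arm or the gripper's body presses on something with over 40 N, if the wrist force passes 120 N, or if a joint passes its speed limit or range.

## Working session

There is one attempt and no reset: what is moved stays moved. The work goes in short steps, Python scripts to look and compute and a tool call to move; the robot and the scene stay as the last step left them, time stands still between calls to the robot, and variables do not carry over. Pictures are saved under pics/ and viewed, about 8 in all and at most 12, crops included, and the job is handed in when it is done.

Besides the shell and the picture viewer there is one more tool, called after ">>>" by a JSON object that holds its "fn" and its "kwargs", one argument or row to a line. send_rows: Moves the arm, as the interface text tells. Shifts and turns lie within -1 to 1; 1 stands for 0.04 m of shift or 6 degrees of turn. Its arguments: {"type":"object","properties":{"targets":{"type":"array","items":{"type":"number"}},"force":{"type":"number"}},"required":["targets"]}

```bash
ls; mkdir -p pics; cat > h.py <<'E'
import numpy as np, cv2
from rig import state, vision, job
def snap(n,f=None):
    s=vision.snapshot(n)
    if f: cv2.imwrite('pics/'+f,s['color'])
    return s
def ray(s,u,v,z):
    R=np.array(s['R']);t=np.array(s['t']);c=-R.T@t
    d=R.T@np.array([(u-s['cx'])/s['fx'],(v-s['cy'])/s['fy'],1]);return c+d*(z-c[2])/d[2]
def proj(s,X):
    p=np.array(s['R'])@np.array(X)+np.array(s['t']);return np.array([s['fx']*p[0]/p[2]+s['cx'],s['fy']*p[1]/p[2]+s['cy']])
E
python3 - <<'E'
from h import *
import pickle
a=snap('top','top0.png');b=snap('side','side0.png')
pickle.dump((a,b),open('s0.pkl','wb'))
for s in (a,b):
    R=np.array(s['R']);print(-R.T@np.array(s['t']),R[2],s['fx'])
st=state();print(st['time'],st['eef_pos'],st['eef_rot'],st['finger_gap'])
E
```

```text
pics
[4.24265864e-01 5.20435367e-04 1.31041991e+00] [ 0.1136067  -0.01766666 -0.99336872] 383.1566303637094
[-0.08391992  0.74828965  1.28089994] [ 0.41669239 -0.48158584 -0.77100099] 406.3040359679812
0.1 [ 0.17229331 -0.67810062  0.21335985] [-3.11634207e+00 -3.89741870e-01  1.55788525e-04] 0.09114074304692912
```

View pics/top0.png

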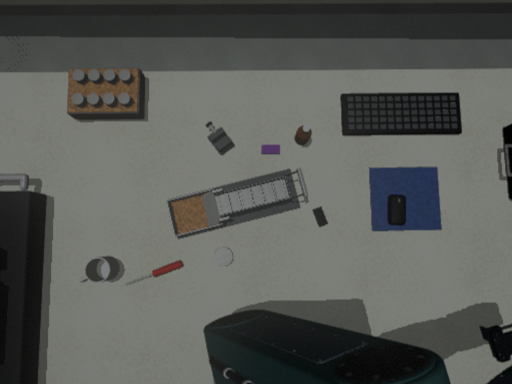

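View pics/side0.png

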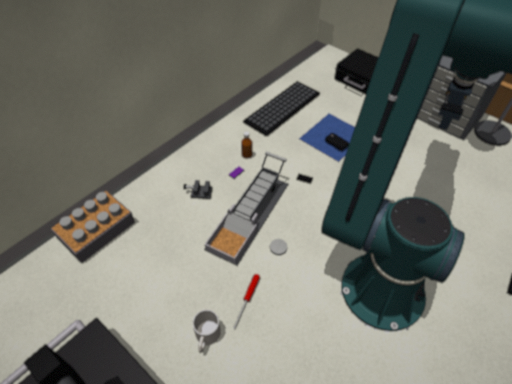

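Top: the feeder tray is at about (195,212) and the bar is near (302,186). The bottle at (303,135) is the nearest bystander to the bar. I'll enlarge both views.

```bash
python3 - <<'E'
from h import *
import pickle
a,b=pickle.load(open('s0.pkl','rb'))
c=cv2.resize(a['color'][160:245,160:320],None,fx=5,fy=5,interpolation=cv2.INTER_CUBIC)
d=cv2.resize(b['color'][145:265,200:300],None,fx=5,fy=5,interpolation=cv2.INTER_CUBIC)
cv2.imwrite('pics/c1.png',cv2.convertScaleAbs(c,alpha=1.4)); cv2.imwrite('pics/d1.png',cv2.convertScaleAbs(d,alpha=1.4))
E
```

```text
(no output)
```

View pics/c1.png

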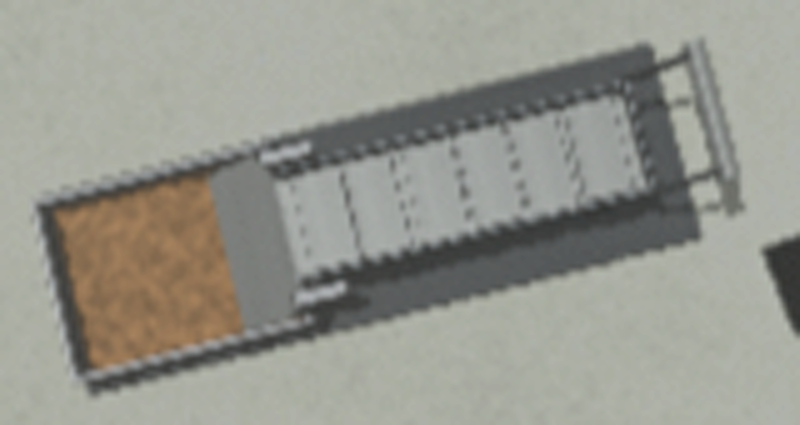

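View pics/d1.png

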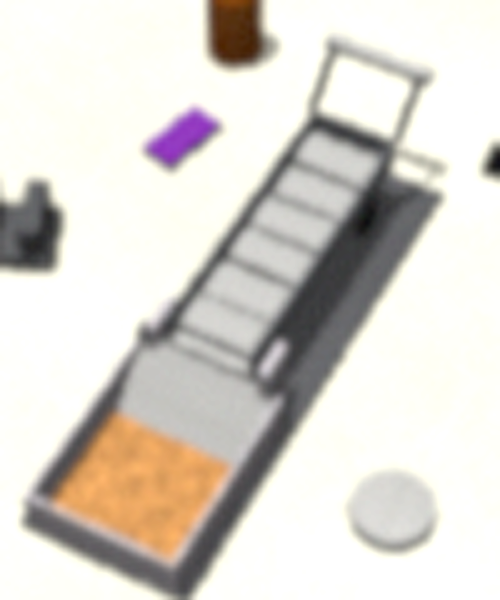

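```bash
cat > m.py <<'E'
from h import *
import pickle
a,b=pickle.load(open('s0.pkl','rb'))
C=lambda x,y:(160+x/5-.4,160+y/5-.4)
D=lambda x,y:(200+x/5-.4,145+y/5-.4)
b1=ray(a,*C(697,42),.124);b2=ray(a,*C(735,210),.124)
e1=ray(b,*D(333,45),.124);e2=ray(b,*D(427,77),.124)
l=ray(a,*C(287,228),.06);t=(ray(a,*C(40,208),.05)+ray(a,*C(88,380),.05))/2
t2=(ray(b,*D(30,507),.05)+ray(b,*D(182,568),.05))/2
print('bar top',b1,b2,(b1+b2)/2,np.linalg.norm(b1-b2));print('bar side',e1,e2,(e1+e2)/2,np.linalg.norm(e1-e2))
print('lip',l,'tray end',t,t2)
bar=(b1+b2+e1+e2)/4
for n,d in(('bar-lip',l-bar),('bar-tray',(t+t2)/2-bar)):print(n,np.hypot(*d[:2]),np.degrees(np.arctan2(d[1],d[0])))
for d in (b1-b2,e1-e2):print('bar perp deg',np.degrees(np.arctan2(d[1],d[0]))+90)
from scipy.spatial.transform import Rotation as Ro
print(Ro.from_rotvec(state()['eef_rot']).as_matrix())
print('bottle',ray(a,303,140,0))
E
python3 m.py
```

```text
bar top [ 0.64688369 -0.14258729  0.124     ] [ 0.54028075 -0.16346371  0.124     ] [ 0.59358222 -0.1530255   0.124     ] 0.10862786433561394
bar side [ 0.63335293 -0.1309854   0.124     ] [ 0.55551455 -0.15333028  0.124     ] [ 0.59443374 -0.14215784  0.124     ] 0.08098214924892158
lip [0.5387904  0.12162101 0.06      ] tray end [0.49860493 0.26868576 0.05      ] [0.4875283  0.28093315 0.05      ]
bar-lip 0.27481711780042256 101.59104605851263
bar-tray 0.43429468078180516 103.439941293021
bar perp deg 101.08020053401947
bar perp deg 106.01706078312316
[[ 9.69199793e-01  2.46275684e-01 -2.19290102e-04]
 [ 2.46275781e-01 -9.69199324e-01  9.53980112e-04]
 [ 2.24062864e-05 -9.78603168e-04 -9.99999521e-01]]
bottle [ 0.76964608 -0.17428009  0.        ]
```

>>> {"fn": "send_rows", "kwargs": {
  "targets": [0.4, 0.96, -0.73, 0, 0, 0, 0, 0.4, 0.96, -0.73, 0, 0, 0, 0, 0.4, 0.96, -0.73, 0, 0, 0, 0, 0.4, 0.96, -0.73, 0, 0, 0, 0, 0.4, 0.96, -0.73, 0, 0, 0, 0, 0.4, 0.96, -0.73, 0, 0, 0, 0, 0.4, 0.96, -0.73, 0, 0, 0, 0, 0.4, 0.96, -0.73, 0, 0, 0, 0, 0.4, 0.96, -0.73, 0, 0, 0, 0, 0.4, 0.96, -0.73, 0, 0, 0, 0, 0.4, 0.96, -0.73, 0, 0, 0, 0, 0.4, 0.96, -0.73, 0, 0, 0, 0, 0.4, 0.96, -0.73, 0, 0, 0, 0],
  "force": 20
}}

```text
time: 1.72
eef_pos: [0.5717, -0.1725, 0.2115]
eef_rot: [-3.115, -0.382, 0.003]
contact_force: [-0.2, -0.5, -0.9]
finger_gap: 0.0637
```

```bash
cat > go.py <<'E'
from h import *
import sys
from scipy.spatial.transform import Rotation as Ro
# offset in tool units to a world point (args)
T=np.array([float(v) for v in sys.argv[1:4]]);s=state();R=Ro.from_rotvec(s['eef_rot']).as_matrix()
print('t',s['time'],'p',s['eef_pos'],'d units',(R.T@(T-s['eef_pos'])/.04).round(3),'yaw',np.degrees(np.arctan2(-R[1,1],-R[0,1])).round(2),'F',np.round(s['contact_force'],1),'gap',s['finger_gap'])
E
python3 go.py .594 -.149 .213
```

```text
t 1.725 p [ 0.57165213 -0.17247524  0.21149642] d units [ 0.684 -0.435 -0.037] yaw 103.98 F [-0.2 -0.5 -0.9] gap 0.06370872308414893
```

>>> {"fn": "send_rows", "kwargs": {
  "targets": [0.4, 0.68, -0.43, 0, 0, 0, 0, 0.4, 0, 0, 0.5, 0, 0, 0, 0.4, 0, 0, 0.5, 0, 0, 0]
}}

```text
time: 2.1
eef_pos: [0.5957, -0.146, 0.1701]
eef_rot: [-3.114, -0.388, 0.001]
contact_force: [0.4, 0.2, -0.0]
finger_gap: 0.0636
```

```bash
python3 go.py .594 -.149 .103; python3 - <<'E'
from h import *
s=snap('side');t=snap('top')
c=cv2.resize(s['color'][100:240,200:330],None,fx=4,fy=4,interpolation=cv2.INTER_CUBIC)
e=cv2.resize(t['color'][120:260,260:320],None,fx=4,fy=4,interpolation=cv2.INTER_CUBIC)
cv2.imwrite('pics/c2.png',np.hstack([c,e]))
print(proj(s,state()['eef_pos']))
E
```

```text
t 2.1 p [ 0.59571587 -0.14599246  0.1701338 ] d units [-0.059  0.068  1.678] yaw 104.19 F [ 0.4  0.2 -0. ] gap 0.06360821407117052
[276.65913181 148.19667763]
```

View pics/c2.png

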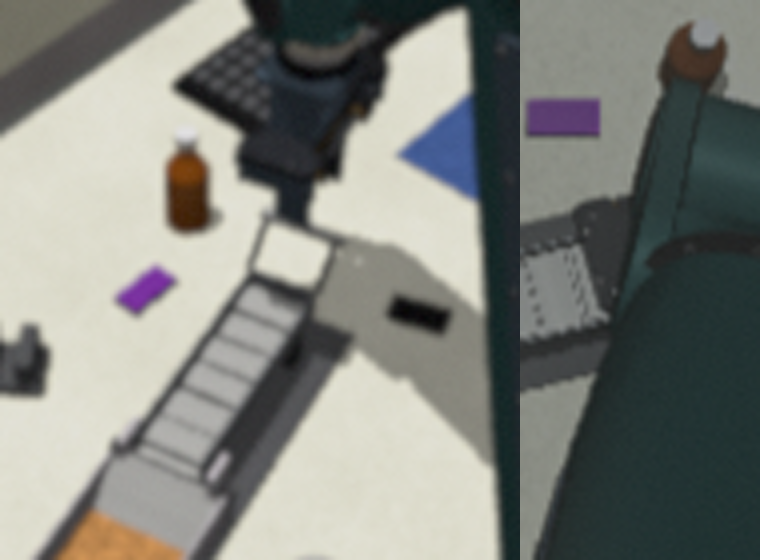

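>>> {"fn": "send_rows", "kwargs": {
  "targets": [0.4, 0, 0.05, 0.5, 0, 0, 0, 0.4, 0, 0, 0.5, 0, 0, 0, 0.4, 0, 0, 0.4, 0, 0, 0, 0.4, 0, 0, 0.35, 0, 0, 0, 0.4, 0, 0, 0, 0, 0, 0]
}}

```text
time: 2.82
eef_pos: [0.5932, -0.1493, 0.0931]
eef_rot: [-3.113, -0.382, 0.008]
contact_force: [-0.1, -0.7, 0.1]
finger_gap: 0.0638
```

```bash
python3 go.py .594 -.149 .103; python3 - <<'E'
from h import *
s=snap('side')
c=cv2.resize(s['color'][100:240,200:330],None,fx=4,fy=4,interpolation=cv2.INTER_CUBIC)
cv2.imwrite('pics/c3.png',c)
E
```

```text
t 2.825 p [ 0.59316517 -0.14934385  0.09309385] d units [ 0.021 -0.005 -0.248] yaw 104.0 F [-0.1 -0.7  0.1] gap 0.0637549283511865
```

View pics/c3.png

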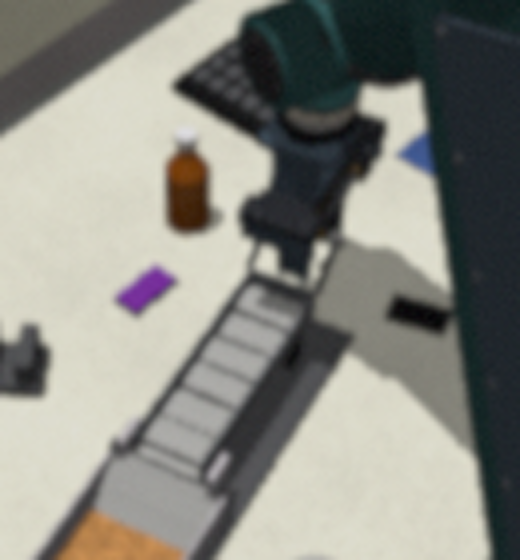

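The front finger is between the side arms at about (293,265) and the bar lies under the gripper. The move overshot 10 mm downward, so I'll raise it and close.

>>> {"fn": "send_rows", "kwargs": {
  "targets": [0.4, 0, 0, -0.23, 0, 0, 0, 0.4, 0, 0, 0, 0, 0, 0, -0.3, 0, 0, 0, 0, 0, 0, -0.6, 0, 0, 0, 0, 0, 0, -1, 0, 0, 0, 0, 0, 0, -1, 0, 0, 0, 0, 0, 0, -1, 0, 0, 0, 0, 0, 0],
  "force": 20
}}

```text
time: 3.75
eef_pos: [0.5953, -0.1504, 0.106]
eef_rot: [-3.116, -0.384, 0.001]
contact_force: [2.1, -35.7, 1.8]
finger_gap: 0.0166
```

```bash
python3 go.py .594 -.149 .103
```

```text
t 3.75 p [ 0.5952639  -0.15036577  0.10597803] d units [-0.022 -0.041  0.075] yaw 104.04 F [  2.1 -35.7   1.8] gap 0.016606411852809547
```

>>> {"fn": "send_rows", "kwargs": {
  "targets": [-1, 0, 0.04, 0, 0, 0, 0, -1, 0, 0, 0, 0, 0, 0]
}}

```text
time: 4.0
eef_pos: [0.5957, -0.1523, 0.1058]
eef_rot: [-3.116, -0.382, 0.001]
contact_force: [0.0, 3.1, 1.4]
finger_gap: 0.0136
```

```bash
python3 go.py .594 -.149 .103
```

```text
t 4.0 p [ 0.59565702 -0.15229178  0.1057974 ] d units [-0.02 -0.09  0.07] yaw 103.99 F [0.  3.1 1.4] gap 0.013577354394655804
```

```bash
cat > look.py <<'E'
from h import *
import sys
from scipy.ndimage import map_coordinates
from scipy.signal import find_peaks
L=np.array([.528,.119,.06]);u=np.array([-.242,.970,0]);y=np.array([-.970,-.242,0]);r=.2868
def tilt(s):
    p=np.array(s['eef_pos']);return np.arctan2(p[2]+.0162-.06,-(p-L)@u)-.218
def bp(th,x,yy,z):  # bin coords -> world
    return L+x*(u*np.cos(th)-np.array([0,0,np.sin(th)]))+yy*y+z*(u*np.sin(th)+np.array([0,0,np.cos(th)]))
st=state();th=tilt(st);s=snap('side')
g=cv2.cvtColor(s['color'],cv2.COLOR_BGR2GRAY).astype(float)
xs=np.arange(-.24,.03,.001)
prof=np.mean([map_coordinates(g,np.array([proj(s,bp(th,x,w,.01))[::-1] for x in xs]).T,order=1) for w in np.linspace(-.02,.02,9)],0)
pk,_=find_peaks(-prof,prominence=6)
print('t %.2f tilt %.3f F %s'%(st['time'],th,np.round(st['contact_force'],1)),'dark at mm',(xs[pk]*1000).round().astype(int),'depth',prof[pk].round().astype(int))
up=lambda a:r*np.cos(.218+a);
print('per .02rad: up units %.3f, y units %.3f'%(-up(th)*.02/.04,-r*np.sin(.218+th)*.02/.04),'p',np.round(st['eef_pos'],4))
if len(sys.argv)>1:
    print(prof[::4].round().astype(int))
    cv2.imwrite('pics/'+sys.argv[1],cv2.resize(s['color'][110:270,190:320],None,fx=3.5,fy=3.5,interpolation=cv2.INTER_CUBIC))
E
python3 look.py x.png
```

```text
t 4.00 tilt 0.000 F [0.  3.1 1.4] dark at mm [-232 -185 -148 -112  -76  -37   -3   15] depth [ 48 132 142 138 129 150 131 135]
per .02rad: up units -0.140, y units -0.031 p [ 0.5957 -0.1523  0.1058]
[ 88  58  48  55  71  89 103 118 136 154 164 164 152 137 133 146 160 167
 169 169 167 159 147 142 150 162 167 168 169 167 160 145 138 148 161 167
 169 169 167 158 140 129 138 157 166 168 169 169 167 160 152 151 160 166
 168 168 168 164 149 133 137 154 155 141 137 148 156 158]
```

>>> {"fn": "send_rows", "kwargs": {
  "targets": [-1, 0, -0.08, -0.34, 0, 0, 0, -1, 0, -0.1, -0.34, 0, 0, 0, -1, 0, -0.12, -0.34, 0, 0, 0, -1, 0, -0.14, -0.3, 0, 0, 0, -1, 0, 0, 0, 0, 0, 0]
}}

```text
time: 4.68
eef_pos: [0.5914, -0.1349, 0.1616]
eef_rot: [3.118, 0.384, 0.001]
contact_force: [1.7, -0.9, -5.8]
finger_gap: 0.0135
```

```bash
python3 look.py c4.png
```

```text
t 4.67 tilt 0.205 F [ 1.7 -0.9 -5.8] dark at mm [-231 -187 -149 -113  -77  -38   -4   11] depth [ 57 140 144 146 145 157 146 145]
per .02rad: up units -0.131, y units -0.059 p [ 0.5914 -0.1349  0.1616]
[146  92  59  66  91 112 120 120 118 123 138 156 155 141 146 166 178 182
 183 183 181 170 151 145 163 178 182 183 183 181 170 152 148 166 179 182
 183 184 182 171 151 147 165 179 183 183 185 185 183 172 159 162 176 183
 184 186 186 178 159 146 162 172 156 145 154 161 163 164]
```

View pics/c4.png

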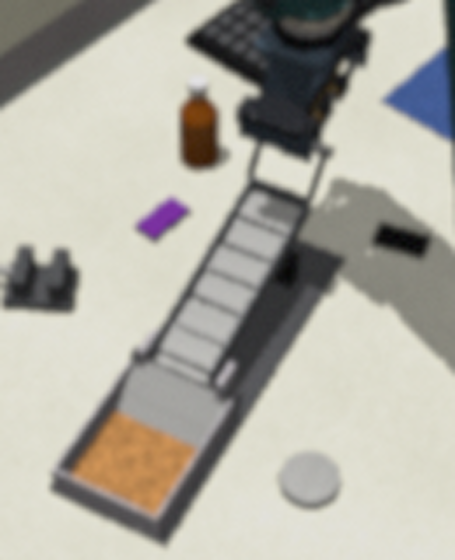

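The bin is tilted 0.205 rad, coupons are still in place, and the gap readings are good. Raising in small steps.

>>> {"fn": "send_rows", "kwargs": {
  "targets": [-1, 0, -0.07, -0.13, 0, 0, 0, -1, 0, -0.07, -0.13, 0, 0, 0, -1, 0, 0, 0, 0, 0, 0, -1, 0, 0, 0, 0, 0, 0]
}}

```text
time: 5.22
eef_pos: [0.5904, -0.1307, 0.1712]
eef_rot: [3.116, 0.384, 0.002]
contact_force: [2.5, -3.6, -3.4]
finger_gap: 0.0136
```

```bash
python3 look.py
```

```text
t 5.22 tilt 0.242 F [ 2.5 -3.6 -3.4] dark at mm [-231 -187 -150 -114  -78  -38   -5   11] depth [ 61 139 147 147 149 161 151 146]
per .02rad: up units -0.129, y units -0.064 p [ 0.5904 -0.1307  0.1712]
```

>>> {"fn": "send_rows", "kwargs": {
  "targets": [-1, 0, -0.09, -0.19, 0, 0, 0, -1, 0, 0, 0, 0, 0, 0, -1, 0, 0, 0, 0, 0, 0]
}}

```text
time: 5.65
eef_pos: [0.5896, -0.1274, 0.1781]
eef_rot: [3.116, 0.384, 0.002]
contact_force: [2.0, -3.8, -3.3]
finger_gap: 0.0133
```

```bash
python3 look.py
```

```text
t 5.65 tilt 0.268 F [ 2.  -3.8 -3.3] dark at mm [-231 -150 -114  -78  -38   -5   11] depth [ 62 148 150 150 162 155 147]
per .02rad: up units -0.127, y units -0.067 p [ 0.5896 -0.1274  0.1781]
```

>>> {"fn": "send_rows", "kwargs": {
  "targets": [-1, 0, -0.09, -0.17, 0, 0, 0, -1, 0, 0, 0, 0, 0, 0, -1, 0, 0, 0, 0, 0, 0]
}}

```text
time: 6.08
eef_pos: [0.5888, -0.1242, 0.1843]
eef_rot: [3.116, 0.384, 0.002]
contact_force: [1.7, -3.6, -4.5]
finger_gap: 0.0137
```

```bash
python3 look.py
```

```text
t 6.08 tilt 0.293 F [ 1.7 -3.6 -4.5] dark at mm [-231 -150 -114  -78  -39   -5   11] depth [ 65 151 150 154 161 157 148]
per .02rad: up units -0.125, y units -0.070 p [ 0.5888 -0.1242  0.1843]
```

>>> {"fn": "send_rows", "kwargs": {
  "targets": [-1, 0, -0.1, -0.17, 0, 0, 0, -1, 0, 0, 0, 0, 0, 0, -1, 0, 0, 0, 0, 0, 0]
}}

```text
time: 6.5
eef_pos: [0.588, -0.1208, 0.1906]
eef_rot: [3.116, 0.383, 0.002]
contact_force: [2.9, -4.2, -3.5]
finger_gap: 0.0133
```

```bash
python3 look.py
```

```text
t 6.50 tilt 0.318 F [ 2.9 -4.2 -3.5] dark at mm [-231 -192 -150 -114  -78  -39   -5   11] depth [ 67 116 154 152 155 164 156 149]
per .02rad: up units -0.123, y units -0.073 p [ 0.588  -0.1208  0.1906]
```

>>> {"fn": "send_rows", "kwargs": {
  "targets": [-1, 0, -0.1, -0.17, 0, 0, 0, -1, 0, 0, 0, 0, 0, 0, -1, 0, 0, 0, 0, 0, 0]
}}

```text
time: 6.92
eef_pos: [0.5872, -0.1174, 0.1967]
eef_rot: [3.115, 0.383, 0.002]
contact_force: [3.2, -3.3, -3.5]
finger_gap: 0.0138
```

```bash
python3 look.py
```

```text
t 6.92 tilt 0.342 F [ 3.2 -3.3 -3.5] dark at mm [-230 -191 -150 -114  -78  -39   -5   11] depth [ 69 111 155 154 158 165 157 149]
per .02rad: up units -0.121, y units -0.076 p [ 0.5872 -0.1174  0.1967]
```

>>> {"fn": "send_rows", "kwargs": {
  "targets": [-1, 0, -0.1, -0.16, 0, 0, 0, -1, 0, 0, 0, 0, 0, 0, -1, 0, 0, 0, 0, 0, 0]
}}

```text
time: 7.35
eef_pos: [0.5864, -0.1142, 0.2021]
eef_rot: [3.115, 0.383, 0.002]
contact_force: [2.9, -3.8, -3.3]
finger_gap: 0.0133
```

```bash
python3 look.py
```

```text
t 7.35 tilt 0.364 F [ 2.9 -3.8 -3.3] dark at mm [-230 -191 -150 -114  -78  -39   -5   10] depth [ 68 112 153 158 153 164 158 149]
per .02rad: up units -0.120, y units -0.079 p [ 0.5864 -0.1142  0.2021]
```

>>> {"fn": "send_rows", "kwargs": {
  "targets": [-1, 0, -0.1, -0.15, 0, 0, 0, -1, 0, 0, 0, 0, 0, 0, -1, 0, 0, 0, 0, 0, 0]
}}

```text
time: 7.78
eef_pos: [0.5857, -0.1111, 0.2069]
eef_rot: [3.114, 0.383, 0.003]
contact_force: [3.7, -4.6, -3.1]
finger_gap: 0.0139
```

```bash
python3 look.py
```

```text
t 7.78 tilt 0.384 F [ 3.7 -4.6 -3.1] dark at mm [-230 -191 -150 -114  -78  -39   -5   10] depth [ 71 112 153 156 155 165 158 149]
per .02rad: up units -0.118, y units -0.081 p [ 0.5857 -0.1111  0.2069]
```

>>> {"fn": "send_rows", "kwargs": {
  "targets": [-1, 0, -0.1, -0.15, 0, 0, 0, -1, 0, 0, 0, 0, 0, 0, -1, 0, 0, 0, 0, 0, 0]
}}

```text
time: 8.2
eef_pos: [0.5849, -0.108, 0.2117]
eef_rot: [3.114, 0.383, 0.003]
contact_force: [2.9, -4.3, -2.1]
finger_gap: 0.0137
```

```bash
python3 look.py
```

```text
t 8.20 tilt 0.404 F [ 2.9 -4.3 -2.1] dark at mm [-230 -191 -150 -114  -78  -39   -5   10] depth [ 74 109 155 153 151 163 159 148]
per .02rad: up units -0.117, y units -0.084 p [ 0.5849 -0.108   0.2117]
```

>>> {"fn": "send_rows", "kwargs": {
  "targets": [-1, 0, -0.1, -0.15, 0, 0, 0, -1, 0, 0, 0, 0, 0, 0, -1, 0, 0, 0, 0, 0, 0]
}}

```text
time: 8.62
eef_pos: [0.5842, -0.1049, 0.2164]
eef_rot: [3.114, 0.383, 0.003]
contact_force: [2.7, -4.0, -3.3]
finger_gap: 0.0134
```

```bash
python3 look.py
```

```text
t 8.62 tilt 0.424 F [ 2.7 -4.  -3.3] dark at mm [-230 -190 -150 -114  -78  -39   -6    9] depth [ 74 111 155 155 154 163 157 147]
per .02rad: up units -0.115, y units -0.086 p [ 0.5842 -0.1049  0.2164]
```

>>> {"fn": "send_rows", "kwargs": {
  "targets": [-1, 0, -0.1, -0.15, 0, 0, 0, -1, 0, 0, 0, 0, 0, 0, -1, 0, 0, 0, 0, 0, 0]
}}

```text
time: 9.05
eef_pos: [0.5834, -0.1016, 0.2209]
eef_rot: [3.113, 0.383, 0.003]
contact_force: [3.3, -4.5, -3.1]
finger_gap: 0.0134
```

```bash
python3 look.py
```

```text
t 9.05 tilt 0.444 F [ 3.3 -4.5 -3.1] dark at mm [-230 -189 -149 -114  -78  -39   -6    8] depth [ 76 111 156 154 153 163 157 146]
per .02rad: up units -0.113, y units -0.088 p [ 0.5834 -0.1016  0.2209]
```

>>> {"fn": "send_rows", "kwargs": {
  "targets": [-1, 0, -0.1, -0.14, 0, 0, 0, -1, 0, 0, 0, 0, 0, 0, -1, 0, 0, 0, 0, 0, 0]
}}

```text
time: 9.48
eef_pos: [0.5826, -0.0985, 0.2252]
eef_rot: [3.113, 0.382, 0.003]
contact_force: [4.1, -3.2, -3.0]
finger_gap: 0.0135
```

```bash
python3 look.py
```

```text
t 9.47 tilt 0.462 F [ 4.1 -3.2 -3. ] dark at mm [-230 -186 -146 -111  -76  -39   -5    8] depth [ 79 114 158 158 151 165 152 145]
per .02rad: up units -0.111, y units -0.090 p [ 0.5826 -0.0985  0.2252]
```

Sliding has started at about 0.46 rad. Holding briefly.

>>> {"fn": "send_rows", "kwargs": {
  "targets": [-1, 0, 0, 0, 0, 0, 0, -1, 0, 0, 0, 0, 0, 0]
}}

```text
time: 9.78
eef_pos: [0.5827, -0.0988, 0.2248]
eef_rot: [3.113, 0.382, 0.003]
contact_force: [3.7, -2.7, -3.5]
finger_gap: 0.0131
```

```bash
python3 look.py
```

```text
t 9.78 tilt 0.461 F [ 3.7 -2.7 -3.5] dark at mm [-230 -184 -144 -111  -76  -39   -5    8] depth [ 78 115 164 160 148 165 152 145]
per .02rad: up units -0.112, y units -0.090 p [ 0.5827 -0.0988  0.2248]
```

>>> {"fn": "send_rows", "kwargs": {
  "targets": [-1, 0, 0, 0, 0, 0, 0, -1, 0, 0, 0, 0, 0, 0, -1, 0, 0, 0, 0, 0, 0, -1, 0, 0, 0, 0, 0, 0]
}}

```text
time: 10.32
eef_pos: [0.5827, -0.0988, 0.2247]
eef_rot: [3.113, 0.382, 0.003]
contact_force: [3.9, -2.9, -3.0]
finger_gap: 0.0133
```

```bash
python3 look.py c5.png
```

```text
t 10.32 tilt 0.460 F [ 3.9 -2.9 -3. ] dark at mm [-230 -184 -144 -111  -76  -39   -5    8] depth [ 78 115 163 160 148 165 152 145]
per .02rad: up units -0.112, y units -0.090 p [ 0.5827 -0.0988  0.2247]
[194 140  87  82 104 124 137 136 130 125 123 123 122 118 115 125 157 182
 189 190 191 190 185 172 163 175 186 189 190 190 188 177 162 164 179 186
 187 188 187 183 166 148 159 179 184 185 186 187 185 177 167 168 179 183
 183 184 183 177 161 152 163 158 145 155 164 165 166 167]
```

View pics/c5.png

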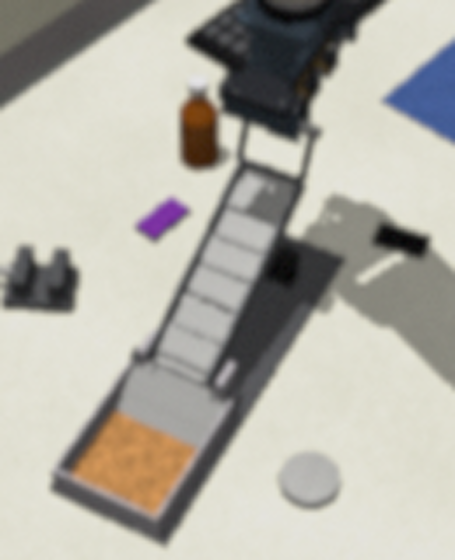

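All six are still in the bin (gaps at rows 209–325) and have stopped again at 0.460. The threshold is right here, so I'll nudge up slightly.

>>> {"fn": "send_rows", "kwargs": {
  "targets": [-1, 0, -0.07, -0.09, 0, 0, 0, -1, 0, 0, 0, 0, 0, 0, -1, 0, 0, 0, 0, 0, 0]
}}

```text
time: 10.75
eef_pos: [0.582, -0.0962, 0.2282]
eef_rot: [3.113, 0.382, 0.003]
contact_force: [3.5, -3.6, -3.9]
finger_gap: 0.0133
```

```bash
python3 look.py
```

```text
t 10.75 tilt 0.476 F [ 3.5 -3.6 -3.9] dark at mm [-230 -190 -138 -104  -70  -34    4] depth [ 80 117 165 162 148 161 133]
per .02rad: up units -0.110, y units -0.092 p [ 0.582  -0.0962  0.2282]
```

>>> {"fn": "send_rows", "kwargs": {
  "targets": [-1, 0, 0, 0, 0, 0, 0]
}}

```text
time: 10.92
eef_pos: [0.582, -0.0962, 0.2282]
eef_rot: [3.113, 0.382, 0.003]
contact_force: [3.8, -2.6, -3.0]
finger_gap: 0.013
```

```bash
python3 look.py
```

```text
t 10.93 tilt 0.476 F [ 3.8 -2.6 -3. ] dark at mm [-230 -188 -162 -129  -96  -62  -27   10] depth [ 80 118 162 168 164 149 158 120]
per .02rad: up units -0.110, y units -0.092 p [ 0.582  -0.0962  0.2282]
```

>>> {"fn": "send_rows", "kwargs": {
  "targets": [-1, 0, 0, 0, 0, 0, 0]
}}

```text
time: 11.1
eef_pos: [0.5821, -0.0962, 0.2282]
eef_rot: [3.113, 0.382, 0.003]
contact_force: [3.6, -3.6, -3.4]
finger_gap: 0.0131
```

```bash
python3 look.py
```

```text
t 11.10 tilt 0.475 F [ 3.6 -3.6 -3.4] dark at mm [-230 -188 -150 -117  -84  -51  -17   20] depth [ 80 129 165 172 166 157 157 119]
per .02rad: up units -0.110, y units -0.092 p [ 0.5821 -0.0962  0.2282]
```

>>> {"fn": "send_rows", "kwargs": {
  "targets": [-1, 0, 0.1, 0.12, 0, 0, 0]
}}

```text
time: 11.28
eef_pos: [0.583, -0.1, 0.2234]
eef_rot: [3.113, 0.383, 0.003]
contact_force: [3.3, -0.6, -3.3]
finger_gap: 0.0133
```

```bash
python3 look.py
```

```text
t 11.28 tilt 0.454 F [ 3.3 -0.6 -3.3] dark at mm [-230 -185 -134 -101  -70  -37    8] depth [ 78 132 174 182 171 168 146]
per .02rad: up units -0.112, y units -0.089 p [ 0.583  -0.1     0.2234]
```

>>> {"fn": "send_rows", "kwargs": {
  "targets": [-1, 0, 0.02, 0.02, 0, 0, 0]
}}

```text
time: 11.45
eef_pos: [0.5833, -0.1013, 0.2216]
eef_rot: [3.114, 0.382, 0.003]
contact_force: [3.9, -0.0, -2.8]
finger_gap: 0.014
```

```bash
python3 look.py
```

```text
t 11.45 tilt 0.446 F [ 3.9 -0.  -2.8] dark at mm [-230 -122  -90  -58  -25   10] depth [ 77 177 177 175 175 121]
per .02rad: up units -0.113, y units -0.088 p [ 0.5833 -0.1013  0.2216]
```

>>> {"fn": "send_rows", "kwargs": {
  "targets": [-1, 0, 0.04, 0.05, 0, 0, 0]
}}

```text
time: 11.62
eef_pos: [0.5836, -0.103, 0.2193]
eef_rot: [3.114, 0.382, 0.003]
contact_force: [2.8, -1.4, -2.5]
finger_gap: 0.0137
```

```bash
python3 look.py
```

```text
t 11.62 tilt 0.437 F [ 2.8 -1.4 -2.5] dark at mm [-230 -187 -118  -86  -53  -21   14] depth [ 76 130 178 179 177 176 124]
per .02rad: up units -0.114, y units -0.087 p [ 0.5836 -0.103   0.2193]
```

>>> {"fn": "send_rows", "kwargs": {
  "targets": [-1, 0, 0, 0, 0, 0, 0, -1, 0, 0, 0, 0, 0, 0]
}}

```text
time: 11.92
eef_pos: [0.5837, -0.1032, 0.2191]
eef_rot: [3.114, 0.382, 0.003]
contact_force: [2.7, -0.5, -2.8]
finger_gap: 0.0133
```

```bash
python3 look.py c6.png
```

```text
t 11.93 tilt 0.435 F [ 2.7 -0.5 -2.8] dark at mm [-230 -187 -117  -85  -53  -21   14] depth [ 76 130 178 179 175 177 124]
per .02rad: up units -0.114, y units -0.087 p [ 0.5837 -0.1032  0.2191]
[192 137  84  81 108 131 142 144 141 138 135 132 132 130 133 148 174 192
 197 198 198 197 194 192 192 191 192 193 192 188 180 178 185 190 191 192
 191 188 181 179 185 189 190 191 190 186 179 176 183 187 188 189 188 185
 179 177 182 185 186 188 188 183 163 131 127 150 164 167]
```

View pics/c6.png

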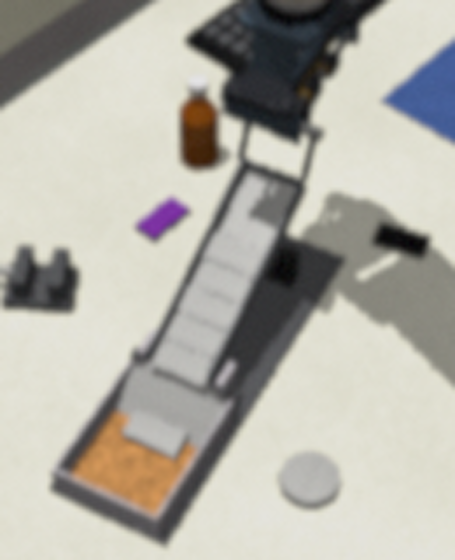

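Coupon 1 is in the tray at (155,433) and the other five have stopped in the bin. Next pulse.

>>> {"fn": "send_rows", "kwargs": {
  "targets": [-1, 0, -0.14, -0.19, 0, 0, 0, -1, 0, -0.02, -0.02, 0, 0, 0]
}}

```text
time: 12.22
eef_pos: [0.5821, -0.0968, 0.2275]
eef_rot: [3.113, 0.382, 0.003]
contact_force: [3.1, -2.8, -3.0]
finger_gap: 0.0135
```

```bash
python3 look.py
```

```text
t 12.22 tilt 0.472 F [ 3.1 -2.8 -3. ] dark at mm [-230 -183 -115  -84  -52  -19   16] depth [ 79 130 174 173 172 172 121]
per .02rad: up units -0.111, y units -0.091 p [ 0.5821 -0.0968  0.2275]
```

>>> {"fn": "send_rows", "kwargs": {
  "targets": [-1, 0, 0, 0, 0, 0, 0, -1, 0, 0, 0, 0, 0, 0]
}}

```text
time: 12.52
eef_pos: [0.5822, -0.0971, 0.2272]
eef_rot: [3.113, 0.382, 0.003]
contact_force: [3.2, -0.6, -2.9]
finger_gap: 0.0136
```

```bash
python3 look.py
```

```text
t 12.53 tilt 0.471 F [ 3.2 -0.6 -2.9] dark at mm [-230 -183 -107  -76  -43   -8   26] depth [ 78 130 173 176 171 139 127]
per .02rad: up units -0.111, y units -0.091 p [ 0.5822 -0.0971  0.2272]
```

>>> {"fn": "send_rows", "kwargs": {
  "targets": [-1, 0, 0, 0, 0, 0, 0]
}}

```text
time: 12.7
eef_pos: [0.5822, -0.0972, 0.2271]
eef_rot: [3.113, 0.382, 0.003]
contact_force: [3.4, -1.4, -2.5]
finger_gap: 0.0138
```

```bash
python3 look.py
```

```text
t 12.70 tilt 0.470 F [ 3.4 -1.4 -2.5] dark at mm [-230 -183 -100  -68  -36   -1] depth [ 79 130 175 176 172 142]
per .02rad: up units -0.111, y units -0.091 p [ 0.5822 -0.0972  0.2271]
```

>>> {"fn": "send_rows", "kwargs": {
  "targets": [-1, 0, 0, 0, 0, 0, 0]
}}

```text
time: 12.88
eef_pos: [0.5822, -0.0972, 0.227]
eef_rot: [3.113, 0.382, 0.003]
contact_force: [3.2, -0.1, -3.0]
finger_gap: 0.0133
```

```bash
python3 look.py
```

```text
t 12.88 tilt 0.470 F [ 3.2 -0.1 -3. ] dark at mm [-230 -183  -92  -60  -27    8] depth [ 78 130 174 175 172 117]
per .02rad: up units -0.111, y units -0.091 p [ 0.5822 -0.0972  0.227 ]
```

>>> {"fn": "send_rows", "kwargs": {
  "targets": [-1, 0, 0.02, 0.02, 0, 0, 0]
}}

```text
time: 13.05
eef_pos: [0.5824, -0.0978, 0.2262]
eef_rot: [3.114, 0.382, 0.003]
contact_force: [3.4, 1.0, -3.2]
finger_gap: 0.0137
```

```bash
python3 look.py
```

```text
t 13.05 tilt 0.466 F [ 3.4  1.  -3.2] dark at mm [-230  -82  -50  -18   18] depth [ 78 173 173 171 121]
per .02rad: up units -0.111, y units -0.091 p [ 0.5824 -0.0978  0.2262]
```

>>> {"fn": "send_rows", "kwargs": {
  "targets": [-1, 0, 0.03, 0.03, 0, 0, 0]
}}

```text
time: 13.22
eef_pos: [0.5826, -0.099, 0.2248]
eef_rot: [3.114, 0.382, 0.003]
contact_force: [4.1, 2.2, -3.8]
finger_gap: 0.0133
```

```bash
python3 look.py
```

```text
t 13.22 tilt 0.460 F [ 4.1  2.2 -3.8] dark at mm [-230 -185  -72  -40   -6] depth [ 78 132 176 175 145]
per .02rad: up units -0.112, y units -0.090 p [ 0.5826 -0.099   0.2248]
```

>>> {"fn": "send_rows", "kwargs": {
  "targets": [-1, 0, 0.11, 0.14, 0, 0, 0]
}}

```text
time: 13.4
eef_pos: [0.5837, -0.1033, 0.2189]
eef_rot: [3.114, 0.382, 0.003]
contact_force: [2.8, 0.9, -2.7]
finger_gap: 0.0137
```

```bash
python3 look.py
```

```text
t 13.40 tilt 0.435 F [ 2.8  0.9 -2.7] dark at mm [-230 -188  -64  -32    2] depth [ 76 131 178 179 141]
per .02rad: up units -0.114, y units -0.087 p [ 0.5837 -0.1033  0.2189]
```

>>> {"fn": "send_rows", "kwargs": {
  "targets": [-1, 0, 0.09, 0.12, 0, 0, 0, -1, 0, 0, 0, 0, 0, 0, -1, 0, 0, 0, 0, 0, 0, -1, 0, 0, 0, 0, 0, 0]
}}

```text
time: 13.95
eef_pos: [0.5847, -0.1078, 0.2127]
eef_rot: [3.114, 0.381, 0.002]
contact_force: [3.0, 1.5, -2.7]
finger_gap: 0.0136
```

```bash
python3 look.py c7.png
```

```text
t 13.95 tilt 0.408 F [ 3.   1.5 -2.7] dark at mm [-230  -64  -31    4] depth [ 74 179 180 139]
per .02rad: up units -0.116, y units -0.084 p [ 0.5847 -0.1078  0.2127]
[188 131  81  81 107 126 135 137 137 136 135 133 133 134 143 165 188 198
 201 200 200 200 201 200 200 201 200 201 200 201 200 201 200 200 199 197
 194 192 192 193 194 194 192 185 179 183 189 192 193 193 191 185 180 184
 188 190 191 192 190 179 154 139 144 144 142 141 142 142]
```

View pics/c7.png

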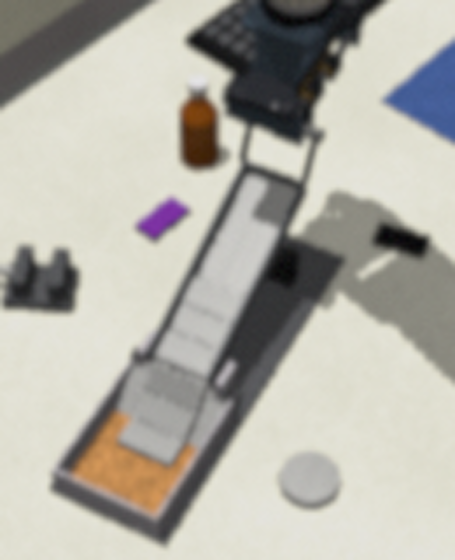

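```bash
python3 - <<'E'
from h import *
import pickle
s=snap('side');t=snap('top');pickle.dump((t,s),open('s1.pkl','wb'))
f=lambda im:cv2.convertScaleAbs(cv2.resize(im,None,fx=7,fy=7,interpolation=cv2.INTER_CUBIC),alpha=1.3)
a=f(t['color'][175:240,165:230]);b=f(s['color'][200:265,203:258])
cv2.imwrite('pics/z.png',cv2.resize(np.hstack([a,b]),None,fx=.93,fy=.93)); 
E
```

```text
(no output)
```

View pics/z.png

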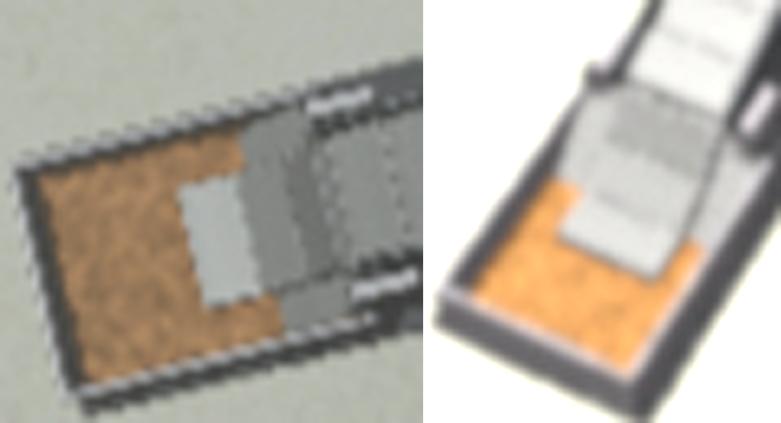

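```bash
cat > tri.py <<'E'
from h import *
import pickle
t,s=pickle.load(open('s1.pkl','rb'));k=7*.93
P=lambda c:np.array(c['K'] if 'K' in c else [[c['fx'],0,c['cx']],[0,c['fy'],c['cy']],[0,0,1]])@np.c_[c['R'],c['t']]
L=np.array([.528,.119,0]);u=np.array([-.242,.970,0]);y=np.array([-.970,-.242,0])
T=lambda a,b:(165+a/k-.5,175+b/k-.5); S=lambda a,b:(203+(a-423)/k-.5,200+b/k-.5)
for n,a,b in [('c1 front L',(205,307),(562,235)),('c1 front R',(180,187),(655,277)),
 ('c1/c2 L',(262,292),(578,192)),('c1/c2 R',(240,178),(690,238)),
 ('c2/c3 L',(308,283),(605,143)),('c2/c3 R',(285,150),(705,172)),
 ('c3 top L',(330,278),(620,95)),('c3 top R',(312,143),(718,130))]:
    # try both left-right pairings, report with ray midpoint
    X=cv2.triangulatePoints(P(t),P(s),np.array(T(*a),float),np.array(S(*b),float)).ravel();X=X[:3]/X[3]
    e=np.linalg.norm(proj(t,X)-T(*a))
    print(n,'feeder mm',((X-L)@u*1000).round(),((X-L)@y*1000).round(),(X[2]*1000).round(),'err px',e.round(2))
E
python3 tri.py
```

```text
c1 front L feeder mm 92.0 -3.0 44.0 err px 8.4
c1 front R feeder mm 76.0 -16.0 -12.0 err px 9.51
c1/c2 L feeder mm 64.0 -6.0 46.0 err px 9.43
c1/c2 R feeder mm 44.0 -12.0 -12.0 err px 9.78
c2/c3 L feeder mm 38.0 -3.0 64.0 err px 9.43
c2/c3 R feeder mm 15.0 -17.0 15.0 err px 9.9
c3 top L feeder mm 25.0 0.0 95.0 err px 9.62
c3 top R feeder mm -0.0 -15.0 38.0 err px 9.65
```

```bash
sed -i "s/('c1 front L',(205,307),(562,235)),('c1 front R',(180,187),(655,277))/('c1 front A',(205,307),(655,277)),('c1 front B',(180,187),(562,235))/; s/(578,192)),('c1\/c2 R',(240,178),(690,238))/(690,238)),('c1\/c2 B',(240,178),(578,192))/; s/(605,143)),('c2\/c3 R',(285,150),(705,172))/(705,172)),('c2\/c3 B',(285,150),(605,143))/; s/(620,95)),('c3 top R',(312,143),(718,130))/(718,130)),('c3 top B',(312,143),(620,95))/" tri.py; python3 tri.py
```

```text
c1 front A feeder mm 85.0 21.0 14.0 err px 0.46
c1 front B feeder mm 82.0 -42.0 10.0 err px 0.87
c1/c2 L feeder mm 53.0 24.0 14.0 err px 1.27
c1/c2 B feeder mm 53.0 -43.0 11.0 err px 0.67
c2/c3 L feeder mm 28.0 24.0 46.0 err px 0.07
c2/c3 B feeder mm 24.0 -46.0 23.0 err px 0.63
c3 top L feeder mm 14.0 26.0 71.0 err px 0.08
c3 top B feeder mm 8.0 -43.0 52.0 err px 0.35
```

>>> {"fn": "send_rows", "kwargs": {
  "targets": [-1, 0, 0.165, 0.235, 0, 0, 0, -1, 0, 0.155, 0.245, 0, 0, 0, -1, 0, 0.145, 0.25, 0, 0, 0, -1, 0, 0.135, 0.26, 0, 0, 0, -1, 0, 0.12, 0.265, 0, 0, 0, -1, 0, 0.11, 0.27, 0, 0, 0, -1, 0, 0, 0, 0, 0, 0, -1, 0, 0, 0, 0, 0, 0]
}}

```text
time: 15.1
eef_pos: [0.593, -0.1427, 0.1457]
eef_rot: [3.115, 0.381, -0.0]
contact_force: [3.4, 2.9, -2.4]
finger_gap: 0.014
```

```bash
python3 look.py; python3 - <<'E'
from h import *
import pickle
t0,s0=pickle.load(open('s1.pkl','rb'));s=snap('side');t=snap('top')
for n,a,b,roi in(('side',s0,s,(slice(214,245),slice(222,252))),('top',t0,t,(slice(190,228),slice(190,216)))):
    d=cv2.absdiff(a['color'],b['color'])[roi].max(2);print(n,d.max());print(d[::3,::2])
E
```

```text
t 15.10 tilt 0.143 F [ 3.4  2.9 -2.4] dark at mm [-230  -61  -30    4] depth [ 55 168 168 133]
per .02rad: up units -0.134, y units -0.051 p [ 0.593  -0.1427  0.1457]
side 31
[[ 3  6  4  2  4  4  2  1  5 16 22 24 16 15  7]
 [ 4  3  5  5  5  4  5  4  3  3  3  4 12 26  1]
 [ 4  4  4  5  3  4  3  3  3  3  4  4  3  1  1]
 [ 4  3  6  4  5  5  5  3  4  4  4  2  3  3  9]
 [ 4  3  6  6  4  5  5  4  5  5  2  4  5  3  4]
 [ 3  4  5  4  5  4  2  2  6  4  5  3  5  4  3]
 [ 6  3  4  4  5  5  3  5  3  5  4  1  4  4  3]
 [ 5  2  4  5  6  6  5  4  2  3  4  4  4  4  4]
 [ 5  2  3  4  5  4  5  5  5  5  3  6  4  3  4]
 [ 5  5  4  4  3  4  4  5  5  3  3  5  1  3  2]
 [ 6  4  3  6  4  3  4  5  4  4  5  3  4  2  4]]
top 26
[[ 1  1  1  2  1  2  1  3  2  1  1  1  2]
 [ 1  1  1  2  2  3  2  1  0  1  1  2  1]
 [ 1  1  2  1  0  2  2  1  2  2  1 14 22]
 [ 1  2  2  1  1  1  1  1  1  2  2  3  4]
 [ 1  2  1  1  1  1  0  1  2  1  0  2  1]
 [ 1  1  1  1  3  2  1  1  2  2  2  1  2]
 [ 0  2  1  2  2  2  1  1  1  2  1  0  2]
 [ 1  1  2  2  2  3  1  1  1  1  2  1  3]
 [ 1  3  3  1  2  1  1  3  2  2  2  2  2]
 [ 2  0  0  1  1  2  1  1  1  1  0  2  0]
 [ 2  1  2  1  1  1  0  2  1  2  2  1  1]
 [ 1  0  2  3  1  2  3  2  1  1  2  2  2]
 [ 0  2  1  1  1  1  1  2  1  1  1  2  0]]
```

```bash
python3 - <<'E'
from h import *
import pickle
a,b=pickle.load(open('s0.pkl','rb'));t,s=pickle.load(open('s1.pkl','rb'));k=7*.93
L=np.array([.528,.119,0]);u=np.array([-.242,.970,0]);y=np.array([-.970,-.242,0])
C=lambda x,y:(160+x/5-.4,160+y/5-.4);D=lambda x,y:(200+x/5-.4,145+y/5-.4)
T=lambda p,q:(165+p/k-.5,175+q/k-.5); S=lambda p,q:(203+(p-423)/k-.5,200+q/k-.5)
def r(n,c,p,z):
    X=ray(c,*p,z);print(n,'x %.0f y %.0f'%((X-L)@u*1000,(X-L)@y*1000))
r('top far wall A',a,C(40,208),.05);r('top far wall B',a,C(88,380),.05)
r('side far wall',b,D(30,507),.05);r('side far wall',b,D(182,568),.05)
r('top foot A',a,C(210,180),.012);r('top foot B',a,C(243,330),.012)
r('side foot A',b,D(120,415),.012);r('side foot B',b,D(230,463),.012)
for z in(.022,.012):
  r('c1front top',t,T(205,307),z);r('c1front top',t,T(180,187),z);r('c1front side',s,S(655,277),z);r('c1front side',s,S(562,235),z)
r('c1/c2 top',t,T(262,292),.022);r('c1/c2 top',t,T(240,178),.022);r('c1/c2 side',s,S(690,238),.022);r('c1/c2 side',s,S(578,192),.022)
# hue/colour rows across tray in the side view along centre line, floor level
for n,c in(('side',s),('top',t)):
    print(n,[(x,*c['color'][tuple(np.round(proj(c,L+u*x/1000-y*.01+[0,0,max(.012,.06-x/1000)])).astype(int)[::-1])]) for x in range(0,110,6)])
E
```

```text
top far wall A x 154 y -67
top far wall B x 150 y 51
side far wall x 170 y -59
side far wall x 163 y 59
top foot A x 46 y -62
top foot B x 49 y 43
side foot A x 53 y -57
side foot B x 52 y 36
c1front top x 84 y 20
c1front top x 82 y -43
c1front side x 88 y 25
c1front side x 88 y -35
c1front top x 85 y 19
c1front top x 83 y -45
c1front side x 83 y 22
c1front side x 83 y -39
c1/c2 top x 54 y 20
c1/c2 top x 51 y -40
c1/c2 side x 57 y 30
c1/c2 side x 59 y -41
side [(0, np.uint8(135), np.uint8(138), np.uint8(138)), (6, np.uint8(145), np.uint8(149), np.uint8(149)), (12, np.uint8(138), np.uint8(141), np.uint8(141)), (18, np.uint8(139), np.uint8(141), np.uint8(143)), (24, np.uint8(138), np.uint8(141), np.uint8(141)), (30, np.uint8(159), np.uint8(161), np.uint8(161)), (36, np.uint8(163), np.uint8(166), np.uint8(166)), (42, np.uint8(163), np.uint8(166), np.uint8(166)), (48, np.uint8(160), np.uint8(162), np.uint8(163)), (54, np.uint8(166), np.uint8(171), np.uint8(170)), (60, np.uint8(173), np.uint8(177), np.uint8(177)), (66, np.uint8(175), np.uint8(178), np.uint8(179)), (72, np.uint8(177), np.u
[... 585 characters left out ...]
uint8(101), np.uint8(103), np.uint8(101)), (36, np.uint8(101), np.uint8(104), np.uint8(101)), (42, np.uint8(102), np.uint8(104), np.uint8(102)), (48, np.uint8(102), np.uint8(105), np.uint8(102)), (54, np.uint8(118), np.uint8(121), np.uint8(119)), (60, np.uint8(135), np.uint8(136), np.uint8(133)), (66, np.uint8(135), np.uint8(138), np.uint8(135)), (72, np.uint8(137), np.uint8(139), np.uint8(136)), (78, np.uint8(136), np.uint8(138), np.uint8(135)), (84, np.uint8(112), np.uint8(121), np.uint8(128)), (90, np.uint8(69), np.uint8(94), np.uint8(118)), (96, np.uint8(73), np.uint8(100), np.uint8(128)), (102, np.uint8(72), np.uint8(98), np.uint8(122)), (108, np.uint8(71), np.uint8(98), np.uint8(124))]
```

Coupons 1–3 didn't move while the bin was lowered. Two estimates put coupon 3 flat on the slide plate, clear of the lip, with its underside centre around x ≈ 11 mm, z ≈ 43–46 mm. Coupons 4–6 are at rest in the bin. Finishing the lowering.

>>> {"fn": "send_rows", "kwargs": {
  "targets": [-1, 0, 0.06, 0.22, 0, 0, 0, -1, 0, 0.06, 0.22, 0, 0, 0, -1, 0, 0.05, 0.2, 0, 0, 0, -1, 0, 0.04, 0.15, 0, 0, 0, -1, 0, 0, 0, 0, 0, 0, -1, 0, 0, 0, 0, 0, 0]
}}

```text
time: 16.0
eef_pos: [0.5952, -0.1522, 0.1123]
eef_rot: [3.114, 0.381, 0.0]
contact_force: [1.3, -0.8, -1.9]
finger_gap: 0.013
```

```bash
python3 look.py
```

```text
t 16.00 tilt 0.022 F [ 1.3 -0.8 -1.9] dark at mm [-229  -61  -29    5] depth [ 51 161 162 126]
per .02rad: up units -0.139, y units -0.034 p [ 0.5952 -0.1522  0.1123]
```

>>> {"fn": "send_rows", "kwargs": {
  "targets": [-1, 0, 0.02, 0.1, 0, 0, 0, -1, 0, 0, 0.05, 0, 0, 0, -1, 0, 0, 0.02, 0, 0, 0, -1, 0, 0, 0, 0, 0, 0]
}}

```text
time: 16.55
eef_pos: [0.5958, -0.1523, 0.1091]
eef_rot: [3.115, 0.382, 0.001]
contact_force: [0.4, -1.3, -2.6]
finger_gap: 0.0133
```

```bash
python3 look.py
```

```text
t 16.55 tilt 0.012 F [ 0.4 -1.3 -2.6] dark at mm [-230  -61  -29    5] depth [ 50 162 161 126]
per .02rad: up units -0.140, y units -0.033 p [ 0.5958 -0.1523  0.1091]
```

>>> {"fn": "send_rows", "kwargs": {
  "targets": [-1, 0, 0, 0.09, 0, 0, 0, -1, 0, 0, 0.06, 0, 0, 0, -1, 0, 0, 0, 0, 0, 0]
}}

```text
time: 16.98
eef_pos: [0.5971, -0.152, 0.1063]
eef_rot: [3.115, 0.382, 0.003]
contact_force: [-1.2, -1.4, -3.8]
finger_gap: 0.0132
```

```bash
python3 look.py
```

```text
t 16.98 tilt 0.002 F [-1.2 -1.4 -3.8] dark at mm [-232  -61  -29    5] depth [ 49 161 161 125]
per .02rad: up units -0.140, y units -0.031 p [ 0.5971 -0.152   0.1063]
```

>>> {"fn": "send_rows", "kwargs": {
  "targets": [-0.6, 0, 0, 0.02, 0, 0, 0, -0.4, 0, 0, 0, 0, 0, 0, 0, 0, 0, 0, 0, 0, 0, 0.3, 0, 0, 0, 0, 0, 0, 0.4, 0, 0, 0, 0, 0, 0, 0.4, 0, 0, 0, 0, 0, 0]
}}

```text
time: 17.77
eef_pos: [0.597, -0.1521, 0.1047]
eef_rot: [3.115, 0.382, 0.003]
contact_force: [-0.0, -0.5, 0.1]
finger_gap: 0.0626
```

```bash
python3 go.py .5971 -.152 .106
```

```text
t 17.775 p [ 0.59701129 -0.15205198  0.10466835] d units [ 0.003 -0.001 -0.033] yaw 103.99 F [-0.  -0.5  0.1] gap 0.06258808520516793
```

Released cleanly. Now I'll retreat straight up, then back away from the bench items for a clear last look.

>>> {"fn": "send_rows", "kwargs": {
  "targets": [0.4, 0, 0, -0.5, 0, 0, 0, 0.4, 0, 0, -0.8, 0, 0, 0, 0.4, 0, 0, -0.8, 0, 0, 0, 0.4, 0, 0, -0.6, 0, 0, 0, 0.4, 0, 0.8, 0, 0, 0, 0, 0.4, 0, 0.8, 0, 0, 0, 0, 0.4, 0, 0.8, 0, 0, 0, 0, 0.4, 0, 0.8, 0, 0, 0, 0, 0.4, 0, 0.5, 0, 0, 0, 0, 0.4, 0, 0, 0, 0, 0, 0]
}}

```text
time: 19.02
eef_pos: [0.6354, -0.2997, 0.2316]
eef_rot: [3.11, 0.383, 0.017]
contact_force: [0.0, 1.1, 0.5]
finger_gap: 0.0637
```

```bash
python3 go.py .5971 -.152 .106; python3 - <<'E'
from h import *
s=snap('side');t=snap('top')
f=lambda im,k:cv2.resize(im,None,fx=k,fy=k,interpolation=cv2.INTER_CUBIC)
b=f(s['color'][145:265,200:300],4.5);a=f(t['color'][160:250,160:250],4.4)
o=np.zeros((540,450+396,3),np.uint8);o[:,:450]=b;o[:396,450:]=cv2.convertScaleAbs(a,alpha=1.5)
cv2.imwrite('pics/fin.png',cv2.resize(o,None,fx=.93,fy=.93))
E
```

```text
t 19.025 p [ 0.63542311 -0.29967727  0.23161764] d units [-0.063 -3.844  3.103] yaw 104.06 F [0.  1.1 0.5] gap 0.06365215608392107
```

View pics/fin.png

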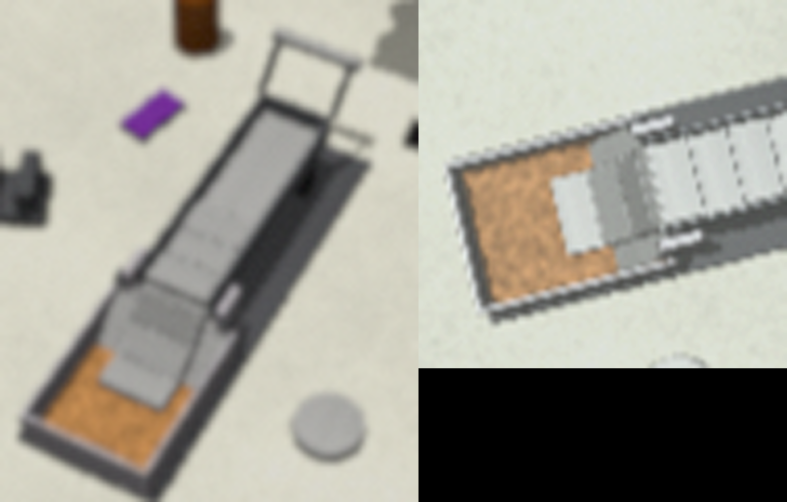

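```bash
python3 -c "
from h import *
print(state()['time'],state()['contact_force']);print(job.sign_off())"
```

```text
19.125 [-0.04689008  0.62256309  0.40455163]
the job is handed in; nothing more can be done
None
```

I ran three coupons out of the bin and handed the job in at 19 s; sign-off gives no verdict. Sliding began at about 0.465 rad. I moved them in two short slides, lowered the bin in steps to about 0.002 rad, let go of the bar and backed the gripper clear.

**In the bin:** the last pictures show the bin level with coupons 4–6 at rest. Coupon 4's centre is about 20 mm behind the lip.

**In the tray:** coupon 1 is flat on the tray floor, and coupons 2 and 3 are queued behind it on the slide plate. Nothing on the bench looked disturbed in the views I checked.

**Least certain check:** coupon 3 sits at the top of the plate, just past the lip. I put its underside centre at about x = 11 mm and z = 43–46 mm, against the 50 mm limit. The two cameras disagreed by 3–7 mm there, so that margin is thin. I did not push it further down, to avoid risking coupon 4.

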